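# Rack the last glaze sample and snap the retaining bar shut

### The arm

A 6-joint arm with a two-finger parallel gripper is mounted at the origin on the work surface. World frame = base frame: x ahead of the robot, y to its left, z up, the work surface at z = 0. Lengths are in m, angles in rad, forces in N, time in s.
With the tool pointing down it reaches from about 0.325 to 0.925 m from the base axis. Payload 3.1 kg.
Tool frame: the origin (TCP) lies midway between the tips of the shut fingers; the grasp point (between the pads) lies 19 mm behind it; z points along the fingers, y is the line along which they close (so a half turn about z gives the same grasp; the last joint's range is limited). The gripper opens to 85 mm and grips with 20 to 120 N. Pads are 22 mm wide; open, the fingers measure 114 mm over their backs; the gripper's body (76 mm by 85 mm) begins 54 mm behind the grasp point. The pads swing forward as they close: fully open they stand 13 mm farther back than shut.
Start: joints at [-1.256, 0.217, 1.613, -0, 1.311, -0.112], TCP at [0.259, -0.569, 0.231] pointing down, gripper open.
Joint ranges: [-2.75, 2.75], [-0.78, 2.1], [0.31, 2.55], [-1.13, 4.27], [0.13, 2.63], [-2.58, 2.58]. Speed limits (rad/s): [2.79, 2.79, 3.14, 3.14, 3.14, 3.14].

### API

Orientations are given as a 3x3 rotation matrix whose columns are the frame's x, y, z axes.
In Python, from bench import sensors, cams, job_done gives the robot as it stands.
- The arm moves only by the shell command python3 -m crank 'ROWS' [FORCE]. ROWS is JSON, a list of rows, each a list of 5 numbers: the opening, from 0 (shut) to 1 (fully open), then the shift along the tool's x, y, z scaled (see below), then the turn about the tool's z scaled (see below). A call has 1 to 12 rows; each row is the pose to reach, as a shift and turn from the pose commanded when the call began, along the tool's axes at that moment, turning the shorter way round; what a row does not reach only later rows make up. The controller multiplies each number of a shift by 0.25 m and each number of a turn by 180 degrees. A row lasts 1/8 s, in which the tool goes at most 62.5 mm and 10.7 degrees, less where a joint would pass 70% of its speed; a pose out of reach is approached as far as the arm can. A call with a number of a shift or a turn outside -1 to 1 is refused whole. A call with a gripper value outside its range is refused whole. The fingers move at their own pace and stop on an object; FORCE is the grip in N (left out, the last holds). Time passes only in rows, so rows that repeat a pose let the fingers close. It gives the time, the measured TCP pose, the force, the opening and the grip force at its end, in the units of the state.
- sensors.get_state(): the state, without advancing time (a new reading comes with each control period).
- cams.camera(name): name is "scene" or "top" or "wrist"; returns the picture (480x640x3 uint8, red, green, blue); there is no depth.
- cams.calibration(name): a dict with "vfov" (degrees; the focal length in pixels is half the picture's height over the tangent of half this angle, whatever the lens; pixels are square), "cx", "cy" (the principal point, pixels), "rvec" (rotation vector, rad) and "tvec" (3), from world to camera coordinates, as OpenCV has them. Camera axes: x right, y down, z forward; pixel columns grow to the right and rows downward; lengths in m; the calibration is good to about 2 mm. A picture is of the moment at which its call begins: read the wrist's pose just before it. calibration takes no time and is no camera call; for the wrist camera it gives the pose at the moment of the call.
- job_done(): hands the job in; it is judged then, once.
The state is a dict: "time_s": time; "q": joint angles; "joint_velocities": joint speeds; "effort": joint torques, N m; "ee_pos": TCP position; "orientation": TCP orientation; "wrist_force": force on the tool from outside, world axes, zero at the start; "wrist_torque": the same for the moment, N m; "gripper_width": opening from 0.0 (shut) to 1.0 (fully open); "grip_force": force on a finger pad.
Only numpy, scipy, OpenCV 4.12 (cv2) and the standard library are available. Lean on these libraries where they do the work, as an engineer would, in place of code of your own. Each camera call takes 0.05 s, during which the arm holds its last target. There are 200 camera calls.

### The job

Take the glaze sample tube out of the tilted rest, stand it fully home in the empty hole of the sample rack and let go; then swing the rack's hinged steel bar down over the three tubes and press its end, firmly but without forcing it (hand pressure, well under 45 N), until it snaps under the sprung catch and stays shut by itself. Leave the other two tubes in their holes and everything else on the bench undisturbed.

Things in the scene. Friction and masses are not known exactly. Their poses are not given: they have to be found in the camera images.
- tube: The tube to rack. At the start it stands in the tilted rest, leaning 0.55 rad from upright towards the rest's front, the robot's side, with its upper 55 mm clear of the rest. Same make as the others: amber glass, 30 mm across, 100 mm long, black screw cap 34 mm across on its top 24 mm. Origin: centre of the underside, z along the tube to the cap. 90 g.
- slot: Grey felt pad at the bottom of the empty hole of the rack (any of the three). Origin: on the hole's floor, on its axis; z up. The holes are 32 mm wide, 42 mm deep, 50 mm apart along the rack's y, mouths chamfered; their mouths are 42 mm above the pad.
- rack: Sample rack, fixed to the table: wooden base board 100 (x) x 270 (y) x 10 mm, on it a block 70 x 156 mm, top at 64 mm, with three holes at y = -50, 0, 50 mm. Steel hinge post at y = +115 mm, steel catch post at y = -82 mm with a sprung steel pawl just behind it (at y = -101 mm, its top 145 mm high). Origin: centre of the underside, y towards the hinge, z up.
- bar (a joint): Steel bar on the rack's hinge post, 16 mm wide, 8 mm thick, 207 mm from hinge to end. 0: shut, level, under the catch; 1.57: upright; above: leaning away from the tubes (to 2.1). A weak spring lifts it when not caught. Shut, it passes 4 mm over seated caps. Its end meets the catch's nose at about 0.065; pushing past takes 10 to 15 N at the end; it stops solidly at 0.
- bar_hinge (a point): The bar's hinge axis, in the middle of the bar's width, 130 mm above the table. Its frame turns with the bar: -y points along the bar to its free end, z out of its upper (when shut) face, x along the hinge axis.
- bar_tip (a point): Point on the upper (when shut) face of the bar near its free end, 203 mm from the hinge axis.
- catch (a point): Where bar_tip lies when the bar is shut in the catch: 134 mm above the table, on the rack. The frame is the rack's.
- rest: Tilted wooden rest, fixed: base 110 x 80 x 10 mm with a 60 x 60 x 55 mm block on it, tipped 0.55 rad towards its front (-x), with one hole 34 mm wide, 45 mm deep. Origin: under the block, on the table; z up.
- tube_b: A tube already seated in the rack. Same make as the others: amber glass, 30 mm across, 100 mm long, black screw cap 34 mm across on its top 24 mm. Origin: centre of the underside, z along the tube to the cap. 90 g.
- tube_c: The other tube already seated in the rack. Same make as the others: amber glass, 30 mm across, 100 mm long, black screw cap 34 mm across on its top 24 mm. Origin: centre of the underside, z along the tube to the cap. 90 g.
- tub: Bystander: squat lidded tub, 92 mm across, 70 mm high. Origin: centre of the underside.
- brush: Bystander: brush lying flat, 200 mm long. Origin: centre of the underside.
- scraper: Bystander: spatula lying flat, 180 mm long. Origin: centre of the underside.
- bottle: Bystander: small white bottle, 52 mm across, 110 mm high. Origin: centre of the underside.
- glaze_jar: Bystander: glaze jar, 72 mm across, 90 mm high. Origin: centre of the underside.
There are look-alikes about, which are no part of the job. What is shaped like the tube but yellow is not meant.

How it is judged:
On the way, in this order (a step that is already met when the one before it is completed fails the run):
1. the tube stands fully home in the empty hole, let go (horizontal distance between tube and slot below 0.004 m and z of tube in the frame of slot below 0.003 m and angle between tube's own z axis and vertical below 0.06 rad and contact force between the fingers and tube below 0.1 N), for 0.2 s.
2. the bar is shut, its end under the catch (value of joint bar below 0.03 rad), for 0.1 s.
At the end, for the whole second after the job is handed in: The tube stands upright (within 0.06 rad) in the hole that was empty, within 4 mm of its axis and 3 mm of its floor, at rest; the other two tubes are within 8 mm of where they stood; the bar stays shut by itself (joint below 0.03 rad) (horizontal distance between tube and slot below 0.004 m and z of tube in the frame of slot below 0.003 m and angle between tube's own z axis and vertical below 0.06 rad and distance of each of tube_b, tube_c from where it was at the start of the episode below 0.008 m and value of joint bar below 0.03 rad and velocity of joint bar below 0.05 rad/s and linear speed of tube below 0.02 m/s); the robot touches nothing.
It fails at once if the robot forces the bar (more than 45 N) (contact force between any of the arm, the fingers and bar above 45 N).
It fails at once if one of the two seated tubes is pulled up or shifted by more than 20 mm (distance of any of tube_b, tube_c from where it was at the start of the episode above 0.02 m).
It fails at once if a bystander is moved by more than 30 mm (distance of any of tub, brush, scraper, bottle, glaze_jar from where it was at the start of the episode above 0.03 m).
It also fails if it takes over 72 s, if anything falls off the work surface, if the arm or the gripper's body presses on something with over 40 N, if the wrist force passes 120 N, or if a joint passes its speed limit or range.

## Working session

There is one attempt and no reset: what is moved stays moved. The work goes in short steps, Python scripts to look and compute and a shell command to move; the robot and the scene stay as the last step left them, time stands still between calls to the robot, and variables do not carry over. Pictures are saved under pics/ and viewed, at most 10 in all, crops included, and the job is handed in when it is done.

```bash
ls; mkdir -p pics
python3 - <<'E'
from bench import sensors, cams
import cv2,json
s=sensors.get_state(); print(s)
for n in ["scene","top"]:
    im=cams.camera(n); cv2.imwrite(f"pics/{n}0.png",im[:,:,::-1]); print(n,cams.calibration(n))
print(cams.calibration("wrist"))
E
```

```text
pics
{'time_s': 0.0, 'q': array([-1.25625278e+00,  2.17767323e-01,  1.61495178e+00,  1.86160264e-05,
        1.31126575e+00, -1.12202451e-01]), 'joint_velocities': array([-6.41522002e-04,  8.95118804e-05,  9.63342178e-04,  3.69730493e-04,
       -1.20268214e-03,  5.28670133e-04]), 'effort': array([-4.22022085e-04, -3.96844304e+01, -3.03853440e+01, -2.31252070e-04,
        9.73962917e-03, -8.42972625e-07]), 'ee_pos': array([ 0.25846426, -0.56815742,  0.22995087]), 'orientation': array([[ 9.10319525e-01,  4.13905593e-01, -7.22992775e-04],
       [ 4.13906126e-01, -9.10316713e-01,  2.28039338e-03],
       [ 2.85715168e-04, -2.37513776e-03, -9.99997139e-01]]), 'wrist_force': array([0.45221443, 0.53185317, 0.46918422]), 'wrist_torque': array([ 0.00384657,  0.01381023, -0.02442552]), 'grip_force': 0.0, 'gripper_width': 1.0023079673594566}
scene {'vfov': 57.472024256330826, 'cx': 323.0157220882206, 'cy': 237.00943715462222, 'rvec': array([ 0.73099229,  2.77400855, -0.85651119]), 'tvec': array([ 0.51322535, -0.06900378,  1.04557647])}
top {'vfov': 50.053645336127275, 'cx': 321.2868487866787, 'cy': 239.2866614304602, 'rvec': array([ 2.15757571, -2.05458425,  0.22771527]), 'tvec': array([-0.11861697,  0.51383163,  0.974408  ])}
{'vfov': 64.09783745696272, 'cx': 320.7953337540483, 'cy': 236.06480831235257, 'rvec': array([-2.4185117 ,  1.55487689,  0.24438095]), 'tvec': array([-0.62251266, -0.04069068,  0.3816024 ])}
```

View pics/scene0.png

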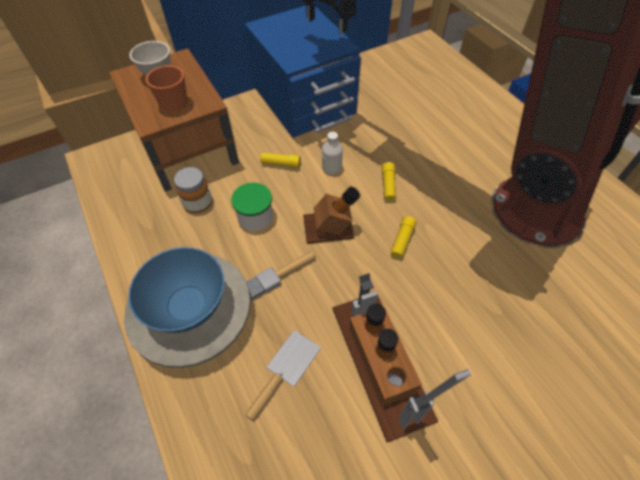

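View pics/top0.png

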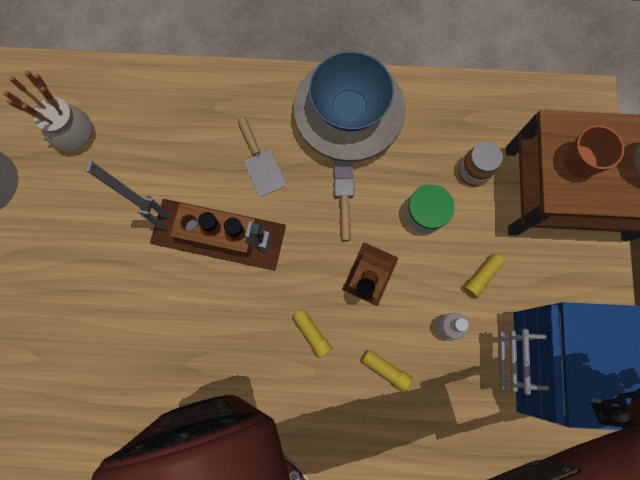

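Tube candidates in the scene view:
- Yellow tubes at (281,160), (389,181) and (404,237): look-alikes, not meant.
- Black-capped tubes at (376,315) and (388,341): already in the rack.
- Black-capped amber tube at (351,196), or (367,288) in the top view: stands in the tilted rest. This is the one I want.

The empty rack hole is at top (191,225), next to the hinge. The bar leans away, with its end at top (90,167).

```bash
cat > h.py <<'E'
import numpy as np, cv2
from bench import sensors, cams
def K(c):
    f=240/np.tan(np.radians(c["vfov"])/2); return np.array([[f,0,c["cx"]],[0,f,c["cy"]],[0,0,1]])
def ray(c,uv):
    R=cv2.Rodrigues(c["rvec"])[0]; d=R.T@np.linalg.solve(K(c),[uv[0],uv[1],1]); return -R.T@c["tvec"],d/np.linalg.norm(d)
def plane(c,uv,z):
    o,d=ray(c,uv); return o+d*(z-o[2])/d[2]
def tri(*cu):
    A=np.zeros((3,3));b=np.zeros(3);rs=[ray(c,u) for c,u in cu]
    for o,d in rs: P=np.eye(3)-np.outer(d,d);A+=P;b+=P@o
    p=np.linalg.solve(A,b); return p,[np.linalg.norm(np.cross(p-o,d)) for o,d in rs]
def proj(c,p): return cv2.projectPoints(np.array(p,float).reshape(-1,1,3),c["rvec"],c["tvec"],K(c),None)[0].reshape(-1,2)
def dark(im,roi,t=40):
    x0,y0,x1,y1=roi; m=(im.max(2)<t).astype(np.uint8); k=np.zeros_like(m);k[y0:y1,x0:x1]=m[y0:y1,x0:x1]
    n,l,s,ce=cv2.connectedComponentsWithStats(k); return [(ce[i].round(1),s[i,:].tolist()) for i in range(1,n) if s[i,4]>40]
E
python3 - <<'E'
from h import *
np.set_printoptions(precision=4,suppress=True)
t=cv2.imread("pics/top0.png");s=cv2.imread("pics/scene0.png")
ct,cs=cams.calibration("top"),cams.calibration("scene")
print("top rack",dark(t,(160,190,290,270)));print("top rest",dark(t,(340,240,400,310)))
print("scene rack",dark(s,(330,270,440,410)));print("scene rest",dark(s,(330,170,370,230)))
hsv=cv2.cvtColor(t,cv2.COLOR_BGR2HSV)
m=((hsv[...,2]<120)&(hsv[...,1]>110)&((hsv[...,0]<14)|(hsv[...,0]>170))).astype(np.uint8)*255
for roi in [(140,180,300,280),(335,235,405,310)]:
    k=np.zeros_like(m);x0,y0,x1,y1=roi;k[y0:y1,x0:x1]=m[y0:y1,x0:x1]
    c=max(cv2.findContours(k,0,1)[0],key=cv2.contourArea);r=cv2.minAreaRect(c);b=cv2.boxPoints(r)
    print(r,[plane(ct,p,.01)[:2] for p in b])
a=cv2.resize(t[150:300,80:280],(800,600),interpolation=cv2.INTER_CUBIC)
b=cv2.resize(t[235:315,330:410],(400,400),interpolation=cv2.INTER_CUBIC)
d=cv2.resize(s[170:250,300:380],(400,400),interpolation=cv2.INTER_CUBIC)
cv2.imwrite("pics/a.png",a);cv2.imwrite("pics/bd.png",np.hstack([b,d]))
E
```

```text
top rack [(array([207.6, 221.8]), [198, 212, 20, 21, 287]), (array([233. , 227.3]), [224, 218, 19, 20, 282]), (array([259. , 236.6]), [253, 232, 10, 11, 52])]
top rest [(array([363.6, 288.7]), [349, 278, 26, 22, 356])]
scene rack [(array([374.1, 320.8]), [367, 314, 16, 12, 85]), (array([385.3, 346.9]), [379, 341, 15, 10, 74])]
scene rest [(array([350.5, 195.8]), [344, 189, 14, 15, 149])]
((217.5401153564453, 233.81185913085938), (128.411376953125, 46.833518981933594), 12.030595779418945) [array([0.5028, 0.2643]), array([0.6032, 0.2555]), array([ 0.5577, -0.0155]), array([ 0.4593, -0.0015])]
((369.9925842285156, 273.3242492675781), (38.89177703857422, 52.07596206665039), 24.145544052124023) [array([ 0.4265, -0.1398]), array([ 0.5285, -0.1804]), array([ 0.4982, -0.2552]), array([ 0.3976, -0.2134])]
```

View pics/a.png

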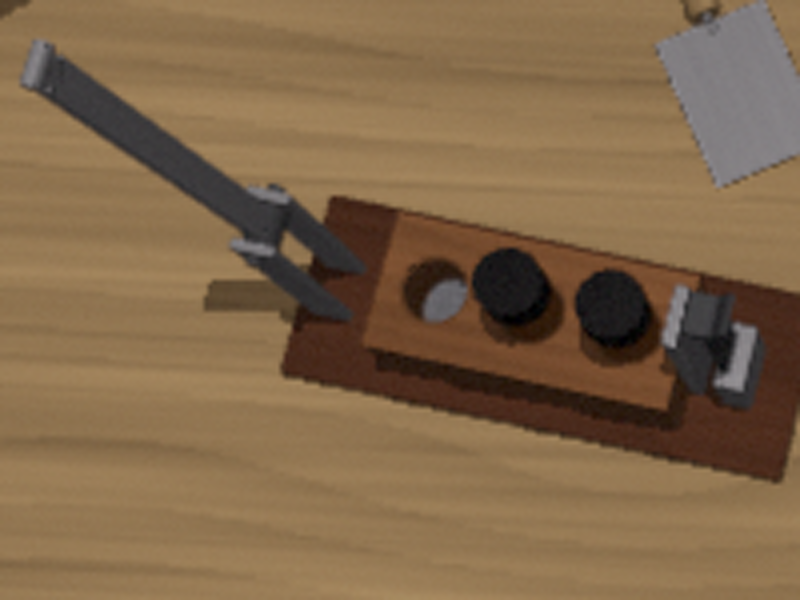

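View pics/bd.png

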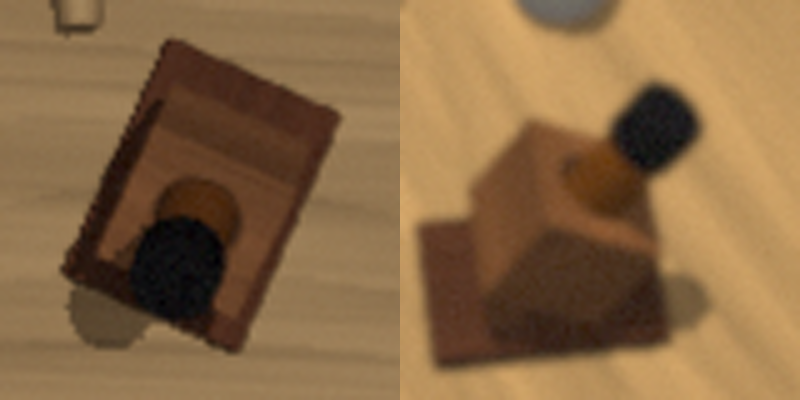

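The crops confirm the choice: amber tube with a black cap in the tilted rest, cap centre at top (365.6,288.6) and scene (351,195.4). The rack shows its empty hole beside the hinge, with caps at top (207.5,221.8) and (233.2,226.8).

Run:
```python
from h import *
np.set_printoptions(precision=4,suppress=True)
ct,cs=cams.calibration("top"),cams.calibration("scene")
p,e=tri((ct,(365.6,288.6)),(cs,(351,195.4)));print("cap",p,e)
c1=plane(ct,(207.5,221.8),.118);c2=plane(ct,(233.2,226.8),.118);print(c1,c2,np.linalg.norm(c1-c2),"yaw",np.arctan2(*(-(c1-c2)[:2]*[1,-1])))
print("hole",2*c1-c2)
bc=np.array([[.5028,.2643],[.6032,.2555],[.5577,-.0155],[.4593,-.0015]]);print("base c",bc.mean(0))
# board corners picked from crop (scale 4, offset 80,150)
for q in [(332,197),(282,375),(782,482)]: print(plane(ct,(80+q[0]/4,150+q[1]/4),.01))
yaw=np.arctan2(-.0412,.1013);x=np.array([np.cos(yaw),np.sin(yaw),0]);a=-x*np.sin(.55)+np.array([0,0,np.cos(.55)])
print("restyaw",yaw,"rest front/back c",x,a)
s=sensors.get_state();R=s["orientation"];print("y-axis ang now",np.arctan2(R[1,1],R[0,1]))
print("bar tip",tri((ct,(90,167)),(cs,(466,374))))
for f in ([p]): print("uv check",proj(ct,[f]),proj(cs,[f]))
```

```text
cap [ 0.4182 -0.181   0.1064] [np.float64(0.0003041460008588925), np.float64(0.00030414600085889145)]
[0.5286 0.1231 0.118 ] [0.5213 0.0737 0.118 ] 0.04993582206618169 yaw -0.14695064855492174
hole [0.5359 0.1725 0.118 ]
base c [0.5307 0.1257]
[0.5997 0.2479 0.01  ]
[0.502  0.2629 0.01  ]
[ 0.4585 -0.0017  0.01  ]
restyaw -0.38627978893666004 rest front/back c [ 0.9263 -0.3767  0.    ] [-0.4842  0.1969  0.8525]
y-axis ang now -1.143980442636801
bar tip (array([0.5511, 0.2575, 0.3323]), [np.float64(0.001537808899627909), np.float64(0.0015378088996278985)])
uv check [[365.72   288.4896]] [[351.1364 195.443 ]]
```

```bash
cat >> h.py <<'E'
def go(p,ang=None):
    s=sensors.get_state();R=s["orientation"];d=R.T@(np.array(p)-s["ee_pos"])
    t=0 if ang is None else -((ang-np.arctan2(R[1,1],R[0,1])+np.pi)%(2*np.pi)-np.pi)
    print("scaled",(d/.25).round(3),"turn",round(t/np.pi,3),"at",s["ee_pos"].round(4),"yang",round(np.arctan2(R[1,1],R[0,1]),3),"grip",s["gripper_width"],s["grip_force"],"F",s["wrist_force"].round(1))
E
python3 -m crank '[[1,0.15,-0.14,0,0.05],[1,0.3,-0.28,0,0.11],[1,0.45,-0.42,0,0.17],[1,0.61,-0.57,0,0.22],[1,0.61,-0.57,0,0.259],[1,0.61,-0.57,0,0.259]]'
python3 -c "
from h import *
go([.4182,-.181,.2],-1.957)"
```

```text
time_s: 0.85
ee_pos: [0.3387, -0.3753, 0.231]
orientation: [[0.927, -0.375, -0.0], [-0.375, -0.927, 0.0], [-0.0, -0.0, -1.0]]
wrist_force: [-0.3, -1.0, -0.8]
gripper_width: 0.999
grip_force: 0.0
scaled [ 0.004 -0.84   0.124] turn 0.001 at [ 0.3387 -0.3753  0.231 ] yang -1.955 grip 0.9994733789657654 0.0 F [-0.3 -1.  -0.8]
```

```bash
python3 -m crank '[[1,0,-0.2,0,0],[1,0.004,-0.42,0,0],[1,0.004,-0.63,0.06,0],[1,0.004,-0.84,0.12,0],[1,0.004,-0.84,0.12,0]]' >/dev/null
python3 - <<'E'
from h import *
np.set_printoptions(precision=4,suppress=True)
go([.4182,-.181,.085],-1.957)
c=cams.calibration("wrist");im=cams.camera("wrist");cv2.imwrite("pics/w1.png",im[:,:,::-1])
print(proj(c,[[.4182,-.181,.1064],[.4182,-.181,.2]]))
E
```

```text
scaled [0.004 0.008 0.458] turn 0.002 at [ 0.4183 -0.1791  0.1995] yang -1.951 grip 0.9953490052746644 0.0 F [-0.6 -0.6  0.5]
[[324.295  236.1406]
 [325.7287 305.0812]]
```

View pics/w1.png

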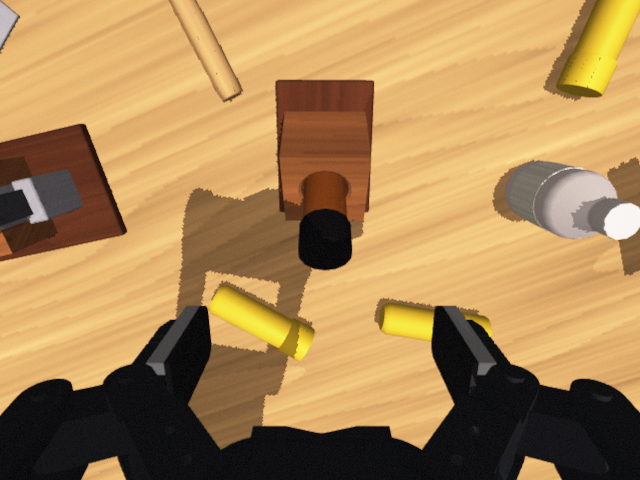

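The wrist view shows the cap at (325,239), within 3 px of the prediction, with clear room for both fingers. Descending to grasp.

```bash
python3 -m crank '[[1,0.004,0.008,0.15,0],[1,0.004,0.008,0.3,0],[1,0.004,0.008,0.4,0],[1,0.004,0.008,0.458,0],[1,0.004,0.008,0.458,0],[0.3,0.004,0.008,0.458,0],[0.2,0.004,0.008,0.458,0],[0.2,0.004,0.008,0.458,0],[0.2,0.004,0.008,0.458,0],[0.2,0.004,0.008,0.458,0],[0.2,0.004,0.008,0.458,0]]' 30
python3 -m crank '[[0.2,-0.05,0,-0.08,0],[0.2,-0.1,0,-0.163,0],[0.2,-0.15,0,-0.245,0],[0.2,-0.15,0,-0.245,0]]'
```

```text
time_s: 2.9
ee_pos: [0.4196, -0.1844, 0.0877]
orientation: [[0.926, -0.377, 0.001], [-0.377, -0.926, -0.0], [0.001, -0.0, -1.0]]
wrist_force: [-0.5, 1.7, 6.1]
gripper_width: 0.388
grip_force: 29.6
time_s: 3.4
ee_pos: [0.3845, -0.1704, 0.1489]
orientation: [[0.926, -0.377, 0.002], [-0.377, -0.926, -0.002], [0.003, 0.001, -1.0]]
wrist_force: [0.6, 0.0, -1.7]
gripper_width: 0.387
grip_force: 30.2
```

Run:
```python
from h import *
np.set_printoptions(precision=4,suppress=True)
go([.4182,-.181,.2],-1.957)
ct=cams.calibration("top")
for q in [(315,270),(302,313),(330,350),(285,245),(345,290),(345,240)]: print(q,plane(ct,q,0)[:2])
w=cams.camera("wrist");s=cams.camera("scene")
a=cv2.resize(s[120:300,290:430],(400,514),interpolation=cv2.INTER_CUBIC);b=cv2.resize(w[100:400,200:450],(400,480))
o=np.zeros((514,800,3),np.uint8);o[:,:400]=a;o[:480,400:]=b;cv2.imwrite("pics/h1.png",o[:,:,::-1])
```

```text
scaled [ 0.142 -0.011 -0.204] turn -0.0 at [ 0.3845 -0.1704  0.1489] yang -1.958 grip 0.3868488697158606 30.242332220077515 F [ 0.6  0.  -1.7]
(315, 270) [ 0.4651 -0.0831]
(302, 313) [ 0.3747 -0.061 ]
(330, 350) [ 0.3034 -0.1217]
(285, 245) [ 0.5152 -0.0171]
(345, 290) [ 0.4263 -0.1473]
(345, 240) [ 0.5323 -0.1432]
```

View pics/h1.png

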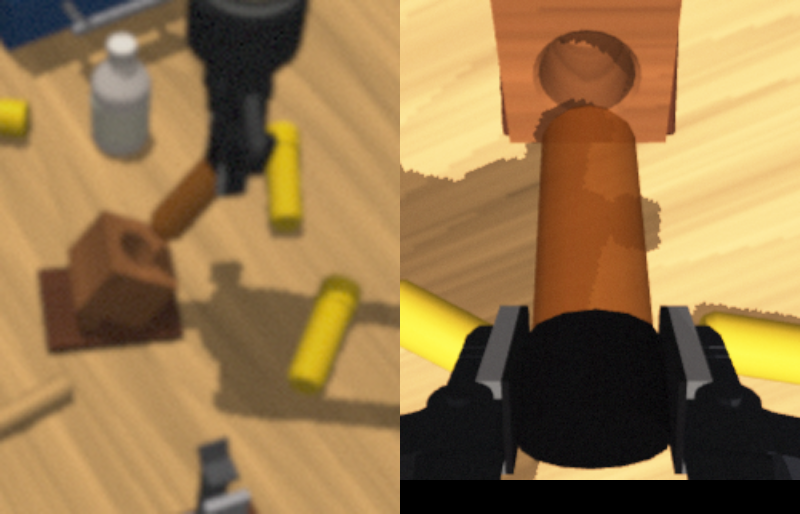

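The left crop shows the tube out of the rest, still tilted. On the right, the cap sits centred between the pads. I'll carry it to the free spot between rest and rack and lower it until its bottom edge touches the table.

```bash
python3 -m crank '[[0.2,0,0,-0.08,0],[0.2,0.01,-0.15,-0.08,0],[0.2,0.02,-0.3,-0.08,0],[0.2,0.037,-0.438,-0.08,0],[0.2,0.037,-0.438,0.1,0],[0.2,0.037,-0.438,0.22,0],[0.2,0.037,-0.438,0.3,0],[0.2,0.037,-0.438,0.3,0],[0.2,0.037,-0.438,0.3,0]]'
python3 -m crank '[[0.2,0,0,0.01,0],[0.2,0,0,0.02,0],[0.2,0,0,0.025,0],[0.2,0,0,0.025,0]]'
```

```text
time_s: 4.62
ee_pos: [0.4344, -0.0723, 0.073]
orientation: [[0.926, -0.377, -0.0], [-0.377, -0.926, 0.0], [-0.0, 0.0, -1.0]]
wrist_force: [-0.2, 0.1, -0.4]
gripper_width: 0.389
grip_force: 30.4
time_s: 5.12
ee_pos: [0.434, -0.0722, 0.0669]
orientation: [[0.926, -0.377, 0.0], [-0.377, -0.926, -0.0], [0.0, -0.0, -1.0]]
wrist_force: [-0.2, -0.1, -0.8]
gripper_width: 0.388
grip_force: 30.4
```

```bash
python3 -m crank '[[0.2,0,0,0.006,0],[0.2,0,0,0.012,0],[0.2,0,0,0.012,0],[0.2,0,0,0.012,0]]' | grep -E "ee_pos|force"; python3 -m crank '[[0.2,0,0,0.004,0],[0.2,0,0,0.008,0],[0.2,0,0,0.008,0],[0.2,0,0,0.008,0]]'  25 | grep -E "ee_pos|force"
```

```text
ee_pos: [0.4341, -0.0721, 0.0638]
wrist_force: [-0.4, -0.3, -1.1]
grip_force: 30.4
ee_pos: [0.434, -0.0721, 0.0618]
wrist_force: [0.6, -0.3, -0.5]
grip_force: 30.4
```

```bash
python3 -m crank '[[0.2,0,0,0.004,0],[0.2,0,0,0.008,0],[0.2,0,0,0.012,0],[0.2,0,0,0.012,0]]' 22 | grep -E "ee_pos|force"
python3 - <<'E'
from h import *
s=cams.camera("scene");w=cams.camera("wrist")
ct=cams.calibration("scene");u,v=proj(ct,[.45,-.08,.05])[0].astype(int);print(u,v)
a=cv2.resize(s[v-50:v+50,u-50:u+50],(400,400),interpolation=cv2.INTER_CUBIC);b=cv2.resize(w[100:400,200:500],(400,400))
cv2.imwrite("pics/h2.png",np.hstack([a,b])[:,:,::-1])
E
```

```text
ee_pos: [0.4342, -0.0721, 0.0596]
wrist_force: [-2.4, 0.7, 5.9]
grip_force: 31.1
362 250
```

View pics/h2.png

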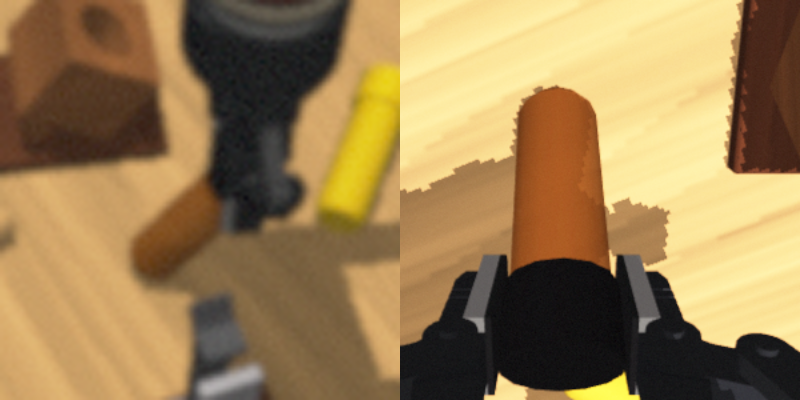

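The tube's edge touches the table (about 6 N). I'll swing it up about that edge.

```bash
python3 -m crank '[[0.2,0.02,0,-0.008,0],[0.2,0.04,0,-0.018,0],[0.2,0.057,0,-0.024,0],[0.2,0.074,0,-0.029,0],[0.2,0.092,0,-0.032,0],[0.2,0.109,0,-0.035,0],[0.2,0.109,0,-0.035,0]]' | grep -E "time|ee_pos|force"
python3 - <<'E'
from h import *
s=cams.camera("scene");w=cams.camera("wrist")
a=cv2.resize(s[200:300,312:412],(400,400),interpolation=cv2.INTER_CUBIC);b=cv2.resize(w[100:400,200:500],(400,400))
cv2.imwrite("pics/h3.png",np.hstack([a,b])[:,:,::-1])
E
```

```text
time_s: 7.6
ee_pos: [0.4597, -0.0826, 0.0677]
wrist_force: [0.1, -0.7, -1.5]
grip_force: 30.5
```

View pics/h3.png

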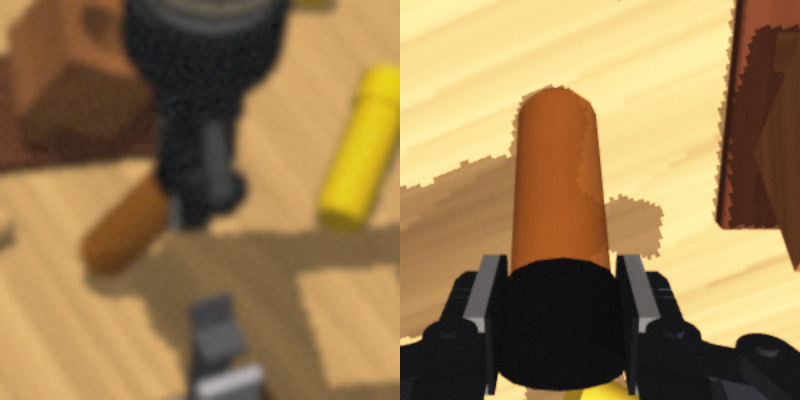

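The tube slid along the table without turning in the grip. The fixed front face of the rack block is a better stop: pushing the tube's bottom against that wall will pivot it upright and align it. I'll go there with the tool turned to the rack's x.

```bash
python3 -m crank '[[0.2,0,0,-0.2,0],[0.2,-0.215,0,-0.25,0],[0.2,-0.3,-0.2,-0.25,0],[0.2,-0.36,-0.4,-0.25,-0.03],[0.2,-0.42,-0.6,-0.25,-0.076],[0.2,-0.472,-0.805,-0.25,-0.076],[0.2,-0.472,-0.805,-0.25,-0.076],[0.2,-0.472,-0.805,-0.25,-0.076]]' | grep -E "time|ee_pos|force"
python3 - <<'E'
from h import *
np.set_printoptions(precision=4,suppress=True)
c1=np.array([.5286,.1231]);xk=np.array([.9892,-.1465]);yk=-xk[::-1]*[1,-1]
R=np.array([xk,[.1465,.9892]])
go([.4263,.1484,.0913],-1.718)
s=sensors.get_state();print("rack coords",R@(s["ee_pos"][:2]-c1))
E
```

```text
time_s: 8.7
ee_pos: [0.4253, 0.1483, 0.1297]
wrist_force: [0.5, -0.5, -1.0]
grip_force: 30.5
scaled [ 0.004 -0.001  0.154] turn 0.0 at [0.4253 0.1483 0.1297] yang -1.718 grip 0.3899621040173544 30.46833872795105 F [ 0.5 -0.5 -1. ]
rack coords [-0.1058  0.0098]
```

```bash
python3 -m crank '[[0.2,0,0,0.08,0],[0.2,0,0,0.152,0],[0.2,0,0,0.152,0],[0.2,0.02,0,0.152,0],[0.2,0.04,0,0.152,0],[0.2,0.04,0,0.152,0]]' | grep -E "time|ee_pos|force";python3 -m crank '[[0.2,0.02,0,0,0],[0.2,0.04,0,0,0],[0.2,0.06,0,0,0],[0.2,0.06,0,0,0]]' | grep -E "time|ee_pos|force"
```

```text
time_s: 9.45
ee_pos: [0.4372, 0.1469, 0.093]
wrist_force: [-0.6, 0.1, -0.9]
grip_force: 30.4
time_s: 9.95
ee_pos: [0.4498, 0.1449, 0.0915]
wrist_force: [-4.3, 0.9, -0.3]
grip_force: 29.7
```

```bash
python3 -m crank '[[0.2,0.02,0,0,0],[0.2,0.04,0,0,0],[0.2,0.06,0,0,0],[0.2,0.08,0,0,0],[0.2,0.1,0,0,0],[0.2,0.1,0,0,0]]' | grep -E "time|ee_pos|force";python3 -m crank '[[0.2,0.01,0,0,0],[0.2,0.02,0,0,0],[0.2,0.02,0,0,0]]' | grep -E "time|ee_pos|force"
python3 - <<'E'
from h import *
w=cams.camera("wrist");cv2.imwrite("pics/w2.png",w[:,:,::-1])
hsv=cv2.cvtColor(w[:,:,::-1].copy(),cv2.COLOR_BGR2HSV)
print(dark(w,(250,150,390,420)))
E
```

```text
time_s: 10.7
ee_pos: [0.4763, 0.1409, 0.0921]
wrist_force: [-1.4, 0.6, -0.1]
grip_force: 30.4
time_s: 11.08
ee_pos: [0.4807, 0.1403, 0.0921]
wrist_force: [-1.8, 0.8, -1.0]
grip_force: 30.7
[(array([314. , 161.7]), [298, 150, 37, 42, 192]), (array([327., 241.]), [308, 232, 38, 21, 357]), (array([319.6, 359.1]), [250, 292, 140, 128, 12912]), (array([252.1, 311.3]), [250, 304, 8, 22, 92])]
```

```bash
python3 -m crank '[[0.2,0.006,0,0,0],[0.2,0.012,0,0,0],[0.2,0.012,0,0,0]]' | grep -E "ee_pos|t_force";python3 -m crank '[[0.2,0.006,0,0,0],[0.2,0.012,0,0,0],[0.2,0.012,0,0,0]]' | grep -E "ee_pos|t_force";  python3 - <<'E'
from h import *
w=cams.camera("wrist");cv2.imwrite("pics/w3.png",w[:,:,::-1])
cv2.imwrite("pics/w3c.png",w[100:480,80:560,::-1])
E
```

```text
ee_pos: [0.4835, 0.1399, 0.0921]
wrist_force: [-3.3, 0.7, 0.3]
ee_pos: [0.4864, 0.1395, 0.092]
wrist_force: [-3.5, 0.9, 0.1]
```

View pics/w3c.png

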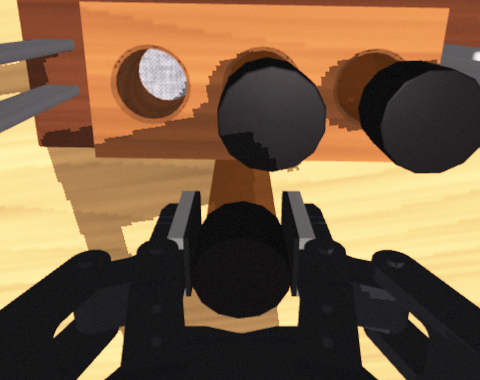

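The wrist view shows the tube close to upright against the block front, cap centre at crop (240,260) and the hole at crop (150,80). I'll back off and measure the remaining tilt from its bottom edge.

```bash
python3 -m crank '[[0.2,-0.08,0,0,0],[0.2,-0.16,0,-0.1,0],[0.2,-0.24,0,-0.1,0],[0.2,-0.24,0,-0.1,0]]' | grep -E "time|ee_pos|t_force";  cat > tilt.py <<'E'
from h import *
np.set_printoptions(precision=4,suppress=True)
s=sensors.get_state();c=cams.calibration("wrist");w=cams.camera("wrist");cv2.imwrite("pics/w4.png",w[:,:,::-1])
hsv=cv2.cvtColor(w[:,:,::-1].copy(),cv2.COLOR_BGR2HSV)
m=((hsv[...,1]>200)&(hsv[...,2]>50)&(hsv[...,2]<190)&(hsv[...,0]<16)).astype(np.uint8)
m[:, :250]=0;m[:,390:]=0
n,l,st,ce=cv2.connectedComponentsWithStats(m)
for i in range(1,n):
    if st[i,4]>150: print(st[i],ce[i])
R=s["orientation"];g=s["ee_pos"]+R@[-.0026,0,-.0187]
print("cap px",proj(c,[g]))
for t in np.arange(-.15,.4,.05):
    a=R@np.array([-np.sin(t),0,-np.cos(t)]);u=R@np.array([np.cos(t),0,-np.sin(t)]);v=R[:,1]
    b=g-.088*a;th=np.linspace(0,6.28,60)[:,None]
    q=proj(c,b+.015*(np.cos(th)*u+np.sin(th)*v));print(round(t,2),q[:,1].min().round(1),q[:,1].max().round(1),q[:,0].mean().round(1))
E
python3 tilt.py
```

```text
time_s: 12.42
ee_pos: [0.4275, 0.1484, 0.1175]
wrist_force: [-0.5, 0.1, -1.2]
cap px [[322.2115 336.1286]]
-0.15 250.9 299.4 321.8
-0.1 243.9 292.0 321.8
-0.05 236.9 284.7 321.8
0.0 230.0 277.5 321.8
0.05 223.2 270.3 321.9
0.1 216.3 263.2 321.9
0.15 209.6 256.1 321.9
0.2 202.8 249.1 321.9
0.25 196.2 242.1 321.9
0.3 189.5 235.2 321.9
0.35 183.0 228.3 322.0
```

Run:
```python
import cv2
h=cv2.cvtColor(cv2.imread("pics/w4.png"),cv2.COLOR_BGR2HSV)
for x in (312,322,332): print(x,[(y,h[y,x].tolist()) for y in range(180,320,5)])
```

```text
312 [(180, [23, 96, 253]), (185, [23, 103, 251]), (190, [23, 101, 251]), (195, [23, 97, 253]), (200, [23, 103, 251]), (205, [21, 108, 249]), (210, [16, 132, 178]), (215, [16, 130, 190]), (220, [15, 133, 186]), (225, [16, 134, 177]), (230, [16, 134, 175]), (235, [16, 136, 175]), (240, [12, 191, 100]), (245, [12, 194, 104]), (250, [12, 192, 106]), (255, [11, 195, 106]), (260, [12, 194, 105]), (265, [11, 191, 108]), (270, [12, 186, 107]), (275, [12, 188, 110]), (280, [12, 186, 114]), (285, [13, 201, 109]), (290, [13, 197, 109]), (295, [12, 204, 110]), (300, [12, 203, 107]), (305, [170, 45, 17]), (310, [90, 14, 18]), (315, [120, 15, 17])]
322 [(180, [24, 91, 253]), (185, [22, 106, 250]), (190, [23, 99, 251]), (195, [24, 98, 252]), (200, [22, 104, 250]), (205, [23, 100, 252]), (210, [24, 96, 253]), (215, [24, 85, 254]), (220, [16, 135, 183]), (225, [16, 135, 180]), (230, [15, 136, 174]), (235, [16, 135, 168]), (240, [12, 195, 107]), (245, [12, 198, 103]), (250, [12, 200, 107]), (255, [11, 193, 111]), (260, [12, 195, 110]), (265, [12, 197, 110]), (270, [12, 199, 113]), (275, [11, 193, 116]), (280, [11, 190, 114]), (285, [11, 199, 114]), (290, [11, 200, 112]), (295, [12, 195, 111]), (300, [11, 197, 88]), (305, [75, 30, 17]), (310, [135, 153, 10]), (315, [0, 51, 15])]
332 [(180, [24, 87, 254]), (185, [22, 102, 250]), (190, [23, 99, 252]), (195, [23, 102, 251]), (200, [22, 109, 250]), (205, [23, 98, 252]), (210, [24, 93, 253]), (215, [24, 84, 254]), (220, [23, 96, 253]), (225, [24, 91, 254]), (230, [15, 135, 176]), (235, [16, 132, 176]), (240, [12, 198, 102]), (245, [13, 197, 105]), (250, [12, 198, 108]), (255, [11, 186, 119]), (260, [13, 189, 128]), (265, [12, 192, 125]), (270, [12, 185, 131]), (275, [12, 190, 133]), (280, [12, 187, 128]), (285, [12, 203, 112]), (290, [12, 192, 110]), (295, [12, 190, 114]), (300, [12, 195, 107]), (305, [150, 34, 15]), (310, [0, 43, 12]), (315, [120, 68, 15])]
```

Run:
```python
from h import *
im=cv2.imread("pics/w4.png");h=cv2.cvtColor(im,cv2.COLOR_BGR2HSV)
e=[]
for x in range(314,333,2):
    am=(h[:,x,1]>165)&(h[:,x,2]>60)&(h[:,x,2]<160)
    r=[y for y in range(215,320) if am[y]]; e.append((x,r[0],r[-1]))
print(e); row=[x for x in range(250,400) if h[255,x,1]>165 and h[255,x,2]<160 and h[255,x,0]<15];print(row[0],row[-1])
row=[x for x in range(250,400) if h[295,x,1]>165 and h[295,x,2]<160 and h[295,x,0]<15];print(row[0],row[-1])
s=sensors.get_state();R=s["orientation"];c=cams.calibration("wrist");th=np.linspace(0,6.28,120)[:,None]
def f(ox,oz,t):
    g=s["ee_pos"]+R@[ox,0,-oz]
    a=R@np.array([-np.sin(t),0,-np.cos(t)]);u=R@np.array([np.cos(t),0,-np.sin(t)]);v=R[:,1];C=np.cos(th)*u+np.sin(th)*v
    return [proj(c,g+k*a+r*C)[:,1].min() for k,r in((-.088,.015),(-.012,.017),(.012,.017))]
for ox in(-.005,-.0026,0,.002):
  for t in (-.1,-.05,0): print(ox,t,np.round(f(ox,.0187,t),1))
```

```text
[(314, 238, 301), (316, 238, 301), (318, 237, 301), (320, 237, 300), (322, 237, 300), (324, 237, 300), (326, 238, 301), (328, 238, 301), (330, 239, 302), (332, 239, 302)]
296 346
290 352
-0.005 -0.1 [247.7 287.9 312.1]
-0.005 -0.05 [240.8 287.2 314.8]
-0.005 0 [233.9 286.7 317.7]
-0.0026 -0.1 [243.8 282.4 305.7]
-0.0026 -0.05 [236.9 281.7 308.4]
-0.0026 0 [230.  281.1 311.2]
0 -0.1 [239.7 276.3 298.6]
0 -0.05 [232.6 275.6 301.3]
0 0 [225.7 275.  304.1]
0.002 -0.1 [236.4 271.6 293.2]
0.002 -0.05 [229.4 270.8 295.8]
0.002 0 [222.3 270.2 298.6]
```

Run:
```python
from h import *
from scipy.optimize import least_squares
im=cv2.imread("pics/w4.png");g=im.max(2)
print([ (y,int(g[y,320])) for y in range(400,436,2)]); print([(x,int(g[350,x])) for x in list(range(255,290,3))+list(range(360,395,3))])
s=sensors.get_state();R=s["orientation"];c=cams.calibration("wrist");th=np.linspace(0,6.28,120)[:,None]
Rc=cv2.Rodrigues(c["rvec"])[0];print("cam in tool",R.T@(-Rc.T@c["tvec"]-s["ee_pos"]),"axis",R.T@Rc[2])
def f(p):
    ox,oz,t=p;g=s["ee_pos"]+R@[ox,0,-oz]
    a=R@np.array([-np.sin(t),0,-np.cos(t)]);u=R@np.array([np.cos(t),0,-np.sin(t)]);v=R[:,1];C=np.cos(th)*u+np.sin(th)*v
    P=[proj(c,g+k*a+r*C) for k,r in((-.088,.015),(-.012,.017),(.012,.017))]
    return np.array([P[0][:,1].min(),min(P[1][:,1].min(),P[2][:,1].min()),P[2][:,1].max()])
for o in([237,300.5,417],[237,300.5,414],[237,300.5,420]):
    r=least_squares(lambda p:f(p)-o,[-.003,.0187,0],x_scale=[.01,.01,.1]);print(o,r.x.round(4),r.fun.round(2))
```

```text
[(400, 18), (402, 13), (404, 17), (406, 17), (408, 18), (410, 19), (412, 20), (414, 20), (416, 17), (418, 131), (420, 168), (422, 159), (424, 152), (426, 155), (428, 152), (430, 147), (432, 121), (434, 26)]
[(255, 20), (258, 23), (261, 25), (264, 33), (267, 32), (270, 21), (273, 21), (276, 18), (279, 21), (282, 15), (285, 21), (288, 20), (360, 14), (363, 16), (366, 18), (369, 19), (372, 21), (375, 33), (378, 33), (381, 20), (384, 19), (387, 22), (390, 21), (393, 23)]
cam in tool [ 0.07646942 -0.00044438 -0.14398017] axis [-3.02863706e-01 -7.86064527e-04  9.53033555e-01]
[237, 300.5, 417] [-0.01    0.0208  0.0467] [0. 0. 0.]
[237, 300.5, 414] [-0.0117  0.0176  0.0546] [0. 0. 0.]
[237, 300.5, 420] [-0.0084  0.0239  0.0392] [ 0. -0.  0.]
```

The fit puts the cap centre 10 mm behind the TCP, with about 0.047 rad of lean left. That agrees with the wall position. One more push of about 5 mm.

```bash
python3 -m crank '[[0.2,0.1,0,0.1,0],[0.2,0.2,0,0.1,0],[0.2,0.24,0,0.1,0],[0.2,0.25,0,0.1,0],[0.2,0.262,0,0.1,0],[0.2,0.262,0,0.1,0],[0.2,0.262,0,0.1,0]]' | grep -E "time|ee_pos|t_force"; python3 -m crank '[[0.2,-0.08,0,0,0],[0.2,-0.16,0,-0.1,0],[0.2,-0.24,0,-0.1,0],[0.2,-0.24,0,-0.1,0]]' | grep -E "time|ee_pos|t_force"
python3 - <<'E'
from h import *
from scipy.optimize import least_squares
s=sensors.get_state();R=s["orientation"];c=cams.calibration("wrist");w=cams.camera("wrist")[:,:,::-1].copy()
h=cv2.cvtColor(w,cv2.COLOR_BGR2HSV);o=[]
for x in range(318,327,2):
    r=[y for y in range(215,330) if h[y,x,1]>165 and 60<h[y,x,2]<160]; q=[y for y in range(340,440) if h[y,x,2]>70]; o.append((r[0],r[-1],q[0]))
o=np.median(o,0);print(o);th=np.linspace(0,6.28,120)[:,None]
def f(p):
    ox,oz,t=p;g=s["ee_pos"]+R@[ox,0,-oz]
    a=R@np.array([-np.sin(t),0,-np.cos(t)]);u=R@np.array([np.cos(t),0,-np.sin(t)]);v=R[:,1];C=np.cos(th)*u+np.sin(th)*v
    P=[proj(c,g+k*a+r*C) for k,r in((-.088,.015),(-.012,.017),(.012,.017))]
    return np.array([P[0][:,1].min(),min(P[1][:,1].min(),P[2][:,1].min()),P[2][:,1].max()])
r=least_squares(lambda p:f(p)-o,[-.003,.0187,0],x_scale=[.01,.01,.1]);print(r.x.round(4),r.fun.round(2))
E
```

```text
time_s: 13.35
ee_pos: [0.4906, 0.1387, 0.0917]
wrist_force: [-4.0, 0.4, -1.0]
time_s: 13.85
ee_pos: [0.433, 0.1478, 0.1178]
wrist_force: [0.3, -0.3, -1.7]
[245. 302. 420.]
[-0.0098  0.0222 -0.0097] [0. 0. 0.]
```

Run:
```python
from h import *
np.set_printoptions(precision=4,suppress=True)
s=sensors.get_state();print(s["q"])
c1=np.array([.5286,.1231]);xk=np.array([.9892,-.1465]);yk=np.array([.1465,.9892])
ct=cams.calibration("top")
# hole check: mouth ellipse centre from crop (432,290) at z=.064
print("hole mouth",plane(ct,(80+434/4,150+291/4),.064), "exp",c1+.05*yk)
h=c1+.05*yk-.0098*yk
go([*h,.19],-.147+np.pi)
```

```text
[ 0.1751 -0.0106  2.093  -0.0006  1.0549  1.8936]
hole mouth [0.538  0.1736 0.064 ] exp [0.5359 0.1726]
scaled [ 0.391 -0.12  -0.287] turn 0.5 at [0.4336 0.1477 0.1178] yang -1.718 grip 0.39034046225734975 31.044729351997375 F [-0.2 -0.8 -0.9]
```

```bash
python3 -m crank '[[0.2,0,0,-0.2,-0.058],[0.2,0,0,-0.29,-0.116],[0.2,0,0,-0.29,-0.174],[0.2,0,0,-0.29,-0.232],[0.2,0,0,-0.29,-0.29],[0.2,0,0,-0.29,-0.348],[0.2,0,0,-0.29,-0.406],[0.2,0,0,-0.29,-0.464],[0.2,0,0,-0.29,-0.522],[0.2,0,0,-0.29,-0.58],[0.2,0,0,-0.29,-0.638],[0.2,0,0,-0.29,-0.69]]' | grep -E "time|ee_pos"
python3 -m crank '[[0.2,0,0,0,-0.058],[0.2,0,0,0,-0.116],[0.2,0,0,0,-0.174],[0.2,0,0,0,-0.232],[0.2,0,0,0,-0.29],[0.2,0,0,0,-0.348],[0.2,0,0,0,-0.406],[0.2,0,0,0,-0.464],[0.2,0,0,0,-0.522],[0.2,0,0,0,-0.58],[0.2,0,0,0,-0.638],[0.2,0,0,0,-0.7]]' | grep -E "time|ee_pos"
python3 - <<'E'
from h import *
s=sensors.get_state();print(s["q"].round(3))
R=s["orientation"];a=2.65;X=np.array([np.cos(a+np.pi/2),np.sin(a+np.pi/2)])
h=np.array([.5362,.1728])
go([*(h+.0098*X),.19],a)
E
```

```text
time_s: 15.4
ee_pos: [0.4341, 0.1473, 0.1897]
time_s: 16.9
ee_pos: [0.434, 0.1473, 0.1897]
[ 0.174 -0.108  2.035 -0.     1.212 -2.472]
scaled [-0.245 -0.311 -0.   ] turn -0.001 at [0.434  0.1473 0.1897] yang 2.646 grip 0.3902891638671614 31.04002833366394 F [ 0.1 -0.5 -0.9]
```

```bash
python3 -m crank '[[0.2,-0.12,-0.15,0,0],[0.2,-0.245,-0.311,0,0],[0.2,-0.245,-0.311,0,0],[0.2,-0.245,-0.311,0,0]]' | grep -E "time|ee_pos"
python3 - <<'E'
from h import *
np.set_printoptions(precision=4,suppress=True)
s=sensors.get_state();c=cams.calibration("wrist");R=s["orientation"];Rc=cv2.Rodrigues(c["rvec"])[0]
A=Rc@R; pc=R.T@(-Rc.T@c["tvec"]-s["ee_pos"])  # camera<-tool
yx=-.147;R3=np.array([[np.cos(yx),np.sin(yx),0],[np.sin(yx),-np.cos(yx),0],[0,0,-1.]]);p3=np.array([.4864,.1395,.092])
Rw=A@R3.T;cam=p3+R3@pc;c3=dict(c,rvec=cv2.Rodrigues(Rw)[0].ravel(),tvec=-Rw@cam)
print("hole",plane(c3,(230,184),.064),"b",plane(c3,(351,215),.122),"c",plane(c3,(508,218),.122))
w=cams.camera("wrist");s2=cams.camera("scene");cs=cams.calibration("scene");u,v=proj(cs,[.536,.173,.1])[0].astype(int)
cv2.imwrite("pics/w5.png",w[:,:,::-1])
a=cv2.resize(s2[v-50:v+50,u-50:u+50],(400,400),interpolation=cv2.INTER_CUBIC);b=cv2.resize(w,(533,400))[:,66:466]
cv2.imwrite("pics/h5.png",np.hstack([a,b])[:,:,::-1]);go([.536,.173,.1])
E
```

```text
time_s: 17.4
ee_pos: [0.5302, 0.1636, 0.1889]
hole [0.5389 0.1719 0.064 ] b [0.5322 0.1222 0.122 ] c [0.5242 0.0745 0.122 ]
scaled [-0.046 -0.005  0.357] turn 0.0 at [0.5294 0.1637 0.1893] yang 2.641 grip 0.38695723902487394 31.017842888832092 F [ 0.4  0.2 -1.2]
```

```bash
python3 -m crank '[[0.2,-0.003,-0.008,0.1,0],[0.2,-0.003,-0.008,0.2,0],[0.2,-0.003,-0.008,0.216,0],[0.2,-0.003,-0.008,0.216,0],[0.2,-0.003,-0.008,0.216,0]]' | grep -E "time|ee_pos|t_force"
python3 -c "
from h import *
go([.5336,.1639,.135],2.65)"
```

```text
time_s: 18.12
ee_pos: [0.5331, 0.1638, 0.1372]
wrist_force: [0.5, 0.5, -1.3]
scaled [-0.001 -0.002  0.009] turn -0.003 at [0.5331 0.1638 0.1372] yang 2.641 grip 0.3888678898568671 31.055445671081543 F [ 0.5  0.5 -1.3]
```

```bash
python3 -m crank '[[0.2,0,0,0.02,0],[0.2,0,0,0.03,0],[0.2,0,0,0.04,0],[0.2,0,0,0.04,0]]' | grep -E "time|ee_pos|t_force"; python3 -m crank '[[0.2,0,0,0.01,0],[0.2,0,0,0.02,0],[0.2,0,0,0.02,0]]' | grep -E "time|ee_pos|t_force"
```

```text
time_s: 18.62
ee_pos: [0.5334, 0.1644, 0.1283]
wrist_force: [-2.4, -0.1, 9.2]
time_s: 19.0
ee_pos: [0.5356, 0.1648, 0.1235]
wrist_force: [2.1, 3.1, 4.4]
```

```bash
python3 -m crank '[[0.2,-0.009,-0.005,0,0],[0.2,-0.009,-0.005,0.02,0],[0.2,-0.009,-0.005,0.03,0],[0.2,-0.009,-0.005,0.04,0],[0.2,-0.009,-0.005,0.04,0]]' | grep -E "time|ee_pos|t_force"
```

```text
time_s: 19.62
ee_pos: [0.5343, 0.1647, 0.1101]
wrist_force: [4.9, 1.1, -0.3]
```

```bash
python3 -m crank '[[0.2,-0.005,-0.007,0,0],[0.2,-0.005,-0.007,0.02,0],[0.2,-0.005,-0.007,0.04,0],[0.2,-0.005,-0.007,0.04,0]]' | grep -E "time|ee_pos|t_force"; python3 -m crank '[[0.2,-0.002,-0.003,0.015,0],[0.2,-0.002,-0.003,0.03,0],[0.2,-0.002,-0.003,0.03,0]]' | grep -E "time|ee_pos|t_force"
```

```text
time_s: 20.12
ee_pos: [0.5351, 0.165, 0.0991]
wrist_force: [2.0, 1.8, -2.0]
time_s: 20.5
ee_pos: [0.5365, 0.1651, 0.0922]
wrist_force: [0.3, 1.3, -0.8]
```

```bash
python3 -m crank '[[0.2,0,0,0.01,0],[0.2,0,0,0.02,0],[0.2,0,0,0.02,0]]' | grep -E "time|ee_pos|t_force"; python3 -m crank '[[0.2,0,0,0.006,0],[0.2,0,0,0.012,0],[0.2,0,0,0.012,0]]' | grep -E "time|ee_pos|t_force"
```

```text
time_s: 20.88
ee_pos: [0.5367, 0.1653, 0.0875]
wrist_force: [-1.5, 1.7, -2.4]
time_s: 21.25
ee_pos: [0.5371, 0.1656, 0.0866]
wrist_force: [-5.4, 1.9, 8.4]
```

Seated on the floor: TCP 0.0866, expected about 0.088, with 8 N. Releasing and retreating.

```bash
python3 -m crank '[[0.6,0,0,0,0],[0.6,0,0,0,0],[0.6,0,0,0,0],[0.6,0,0,0,0],[0.6,0,0,-0.1,0],[0.6,0,0,-0.25,0],[0.6,0,0,-0.45,0],[0.6,0,0,-0.45,0]]' | grep -E "time|ee_pos|force"
python3 - <<'E'
from h import *
np.set_printoptions(precision=4,suppress=True)
ct=cams.calibration("top");cs=cams.calibration("scene")
w=cams.camera("wrist");s=cams.camera("scene");t=cams.camera("top")
for n,i in(("w6",w),("s6",s),("t6",t)): cv2.imwrite(f"pics/{n}.png",i[:,:,::-1])
u,v=proj(cs,[.536,.173,.1])[0].astype(int)
a=cv2.resize(s[v-60:v+60,u-60:u+60],(400,400),interpolation=cv2.INTER_CUBIC);b=cv2.resize(w,(533,400))[:,66:466]
cv2.imwrite("pics/h6.png",np.hstack([a,b])[:,:,::-1]);print(u,v)
print(dark(t,(170,190,250,250)))
print(proj(cs,[[.5383,.1725,.122],[.5286,.1231,.122],[.5213,.0737,.122]]))
E
```

```text
time_s: 22.25
ee_pos: [0.5413, 0.1659, 0.2033]
wrist_force: [-0.2, 0.0, -0.2]
grip_force: 0.0
401 367
[(array([182.5, 216. ]), [173, 206, 20, 21, 307]), (array([207.6, 221.7]), [198, 212, 20, 20, 278]), (array([232.8, 227.2]), [224, 218, 19, 19, 270])]
[[402.4707 363.5731]
 [390.1713 335.5786]
 [377.5903 310.1771]]
```

View pics/h6.png

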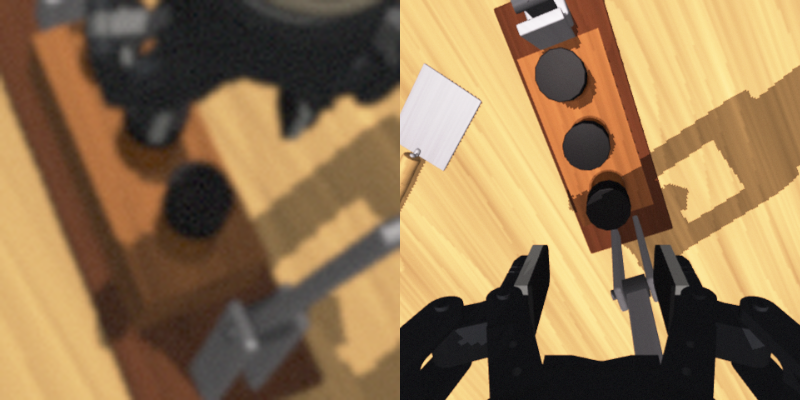

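The left crop shows the new cap in line with the others. In the top view the three caps are evenly spaced at (182.5,216), (207.6,221.7) and (232.8,227.2), so the tube is seated. Next is the bar: I'll move aside, shut the fingers, turn, and get behind it.

```bash
python3 -m crank '[[0.6,0.05,0.15,0,0],[0.6,0.12,0.33,0,0],[0.3,0.178,0.489,0,0],[0,0.178,0.489,0,0.058],[0,0.178,0.489,0,0.116],[0,0.178,0.489,0,0.174],[0,0.178,0.489,0,0.232],[0,0.178,0.489,0,0.29],[0,0.178,0.489,0,0.348],[0,0.178,0.489,0,0.406],[0,0.178,0.489,0,0.464],[0,0.178,0.489,0,0.522]]' | grep -E "time|ee_pos|force"
python3 - <<'E'
from h import *
np.set_printoptions(precision=4,suppress=True)
s=sensors.get_state();print(s["q"].round(2))
C=np.array([.530,.1235]);xk=np.array([.9892,-.1465]);yk=np.array([.1465,.9892])
go([*(C-.12*xk+.2*yk),.25],-.147)
ct=cams.calibration("top")
for q in [(152,212),(145,222)]: print("hinge lugs",plane(ct,q,.13))
E
```

```text
time_s: 23.9
ee_pos: [0.4072, 0.1845, 0.1952]
wrist_force: [-0.5, -1.2, 0.4]
grip_force: 0.0
[ 0.27 -0.14  2.05 -0.    1.23 -0.73]
scaled [ 0.225  0.59  -0.221] turn 0.363 at [0.4072 0.1845 0.1952] yang 0.995 grip -0.004807275639541046 0.0 F [-0.5 -1.2  0.4]
hinge lugs [0.5395 0.226  0.13  ]
hinge lugs [0.5195 0.2367 0.13  ]
```

```bash
python3 -m crank '[[0,0,0.15,-0.1,0.058],[0,0.05,0.35,-0.22,0.116],[0,0.12,0.5,-0.22,0.174],[0,0.225,0.59,-0.22,0.232],[0,0.225,0.59,-0.22,0.29],[0,0.225,0.59,-0.22,0.348],[0,0.225,0.59,-0.22,0.363],[0,0.225,0.59,-0.22,0.363]]' | grep -E "time|ee_pos|force"
python3 - <<'E'
from h import *
np.set_printoptions(precision=4,suppress=True)
C=np.array([.530,.1235]);xk=np.array([.9892,-.1465]);yk=np.array([.1465,.9892]);M=np.array([xk,yk])
ct=cams.calibration("top");cs=cams.calibration("scene")
h=plane(ct,(145,205.3),.135);print("hinge",h,"rack",M@(h[:2]-C))
tip,_=tri((ct,(90,167)),(cs,(466,374)));print("tip rack",M@(tip[:2]-C),tip[2])
go([*(C+.2*yk),.25],-.147)
E
```

```text
time_s: 24.9
ee_pos: [0.4399, 0.3389, 0.2502]
wrist_force: [0.3, 0.0, 0.3]
grip_force: 0.0
hinge [0.5504 0.2388 0.135 ] rack [0.0033 0.1171]
tip rack [0.0012 0.1357] 0.332331140159123
scaled [-0.003  0.483 -0.001] turn 0.003 at [0.4399 0.3389 0.2502] yang -0.139 grip 0.00016251182850412284 0.0 F [0.3 0.  0.3]
```

```bash
python3 -m crank '[[0,0,0.02,-0.16,0],[0,0,0.2,-0.16,0],[0,0,0.4,-0.16,0],[0,0,0.485,-0.16,0],[0,0,0.485,-0.16,0]]' | grep -E "time|ee_pos|force"
python3 -m crank '[[0,-0.1,0,0,0],[0,-0.2,0,0,0],[0,-0.26,0,0,0],[0,-0.33,0,0,0],[0,-0.39,0,0,0],[0,-0.456,0,0,0],[0,-0.456,0,0,0]]' | grep -E "time|ee_pos|force"
```

```text
time_s: 25.52
ee_pos: [0.5617, 0.3217, 0.2906]
wrist_force: [-1.0, 0.8, -0.1]
grip_force: 0.0
time_s: 26.4
ee_pos: [0.5451, 0.2083, 0.2926]
wrist_force: [1.3, 1.0, 0.2]
grip_force: 0.0
```

```bash
python3 -m crank '[[0,-0.06,0,0.02,0],[0,-0.124,0,0.044,0],[0,-0.18,0,0.078,0],[0,-0.236,0,0.113,0],[0,-0.286,0,0.157,0],[0,-0.336,0,0.202,0],[0,-0.374,0,0.256,0],[0,-0.412,0,0.31,0],[0,-0.438,0,0.37,0],[0,-0.464,0,0.43,0],[0,-0.464,0,0.43,0]]' | grep -E "time|ee_pos|force"
python3 - <<'E'
from h import *
np.set_printoptions(precision=3,suppress=True)
C=np.array([.530,.1235]);xk=np.array([.9892,-.1465]);yk=np.array([.1465,.9892]);M=np.array([xk,yk])
s=sensors.get_state();print("rack tcp",M@(s["ee_pos"][:2]-C))
ct=cams.calibration("top");cs=cams.calibration("scene")
t=cams.camera("top");sc=cams.camera("scene");cv2.imwrite("pics/t7.png",t[:,:,::-1]);cv2.imwrite("pics/s7.png",sc[:,:,::-1])
def bp(th,r=.2): return [*(C+yk*(.115-r*np.cos(th))),.13+r*np.sin(th)]
for th in (1.6,.8,.5,.4,.3,.2,.1):
    for c,im in((ct,t),(cs,sc)):
        u,v=proj(c,bp(th))[0].astype(int); print(th,(u,v),im[v,u].tolist(),end=" ")
    print()
E
```

```text
time_s: 27.78
ee_pos: [0.5278, 0.0944, 0.1829]
wrist_force: [-0.8, 0.1, 1.3]
grip_force: 0.3
rack tcp [ 0.002 -0.029]
1.6 (np.int64(99), np.int64(170)) [97, 50, 43] 1.6 (np.int64(458), np.int64(361)) [142, 113, 75] 
0.8 (np.int64(201), np.int64(199)) [43, 19, 18] 0.8 (np.int64(395), np.int64(281)) [28, 31, 32] 
0.5 (np.int64(228), np.int64(211)) [164, 134, 94] 0.5 (np.int64(380), np.int64(276)) [32, 32, 32] 
0.4 (np.int64(235), np.int64(215)) [140, 137, 139] 0.4 (np.int64(377), np.int64(277)) [32, 27, 31] 
0.3 (np.int64(240), np.int64(219)) [146, 143, 146] 0.3 (np.int64(374), np.int64(279)) [30, 35, 32] 
0.2 (np.int64(245), np.int64(222)) [144, 95, 59] 0.2 (np.int64(372), np.int64(283)) [36, 36, 39] 
0.1 (np.int64(248), np.int64(225)) [158, 155, 159] 0.1 (np.int64(370), np.int64(287)) [38, 38, 41]
```

```bash
python3 -m crank '[[0,-0.02,0,0.04,0],[0,-0.04,0,0.08,0],[0,-0.05,0,0.12,0],[0,-0.05,0,0.12,0]]' | grep -E "time|ee_pos|t_force"
python3 -m crank '[[0,-0.01,0,0.012,0],[0,-0.02,0,0.024,0],[0,-0.02,0,0.036,0],[0,-0.02,0,0.036,0]]' | grep -E "time|ee_pos|t_force"
```

```text
time_s: 28.38
ee_pos: [0.5264, 0.0819, 0.1537]
wrist_force: [1.0, 0.2, 0.7]
time_s: 28.88
ee_pos: [0.5266, 0.0771, 0.1459]
wrist_force: [0.7, -0.9, 0.4]
```

```bash
python3 -m crank '[[0,0,0,0.008,0],[0,0,0,0.016,0],[0,0,0,0.016,0]]' | grep -E "time|ee_pos|t_force"; python3 -m crank '[[0,0,0,0.006,0],[0,0,0,0.012,0],[0,0,0,0.012,0]]' | grep -E "time|ee_pos|t_force"
```

```text
time_s: 29.25
ee_pos: [0.5267, 0.0769, 0.143]
wrist_force: [-2.3, -1.9, 5.4]
time_s: 29.62
ee_pos: [0.5265, 0.0776, 0.1386]
wrist_force: [-0.2, -1.0, 1.3]
```

```bash
python3 -m crank '[[0,0,0,0.006,0],[0,0,0,0.012,0],[0,0,0,0.012,0]]' | grep -E "time|ee_pos|t_force"; python3 -m crank '[[0,0,0,0.004,0],[0,0,0,0.008,0],[0,0,0,0.008,0]]' | grep -E "time|ee_pos|t_force"
```

```text
time_s: 30.0
ee_pos: [0.526, 0.0777, 0.1354]
wrist_force: [-0.7, 0.0, -0.5]
time_s: 30.38
ee_pos: [0.5266, 0.0776, 0.1342]
wrist_force: [-1.3, -0.3, 0.9]
```

```bash
python3 -m crank '[[0,0,0,0.004,0],[0,0,0,0.008,0],[0,0,0,0.008,0]]' | grep -E "time|ee_pos|t_force"; python3 -m crank '[[0,0,0,0.004,0],[0,0,0,0.006,0],[0,0,0,0.006,0]]' | grep -E "time|ee_pos|t_force"
```

```text
time_s: 30.75
ee_pos: [0.5267, 0.0776, 0.1338]
wrist_force: [-3.3, -0.9, 9.1]
time_s: 31.12
ee_pos: [0.5268, 0.0776, 0.1337]
wrist_force: [-7.6, -0.0, 15.1]
```

Solid stop at z = 0.1337, which is the shut height, with 15 N. Retreating and checking that the bar stays shut.

```bash
python3 -m crank '[[0,0,0,-0.05,0],[0,0,0,-0.2,0],[0,0,0,-0.4,0],[0,0,-0.25,-0.5,0],[0,0,-0.5,-0.5,0],[0,0,-0.75,-0.5,0],[0,0,-0.75,-0.5,0],[0,0,-0.75,-0.5,0]]' | grep -E "time|ee_pos|force"
python3 - <<'E'
from h import *
C=np.array([.530,.1235]);yk=np.array([.1465,.9892])
for n in("top","scene"):
    c=cams.calibration(n);im=cams.camera(n);cv2.imwrite(f"pics/{n}8.png",im[:,:,::-1])
    for th in(0,.065,.3,1.0,1.6):
        print(n,th,[im[v,u].tolist() for u,v in proj(c,[[*(C+yk*(.115-r*np.cos(th))),.134+r*np.sin(th)] for r in(.04,.065,.09,.115,.14,.165,.19)]).round().astype(int)])
    print(dark(im,(170,190,250,250) if n=="top" else (350,290,430,400)))
E
```

```text
time_s: 32.12
ee_pos: [0.3415, 0.1037, 0.2561]
wrist_force: [0.7, -0.6, 0.3]
grip_force: 0.0
top 0 [[133, 129, 132], [138, 133, 136], [136, 132, 135], [137, 133, 137], [138, 135, 138], [140, 138, 141], [142, 139, 141]]
top 0.065 [[133, 130, 133], [133, 130, 132], [136, 132, 135], [137, 134, 137], [140, 135, 139], [141, 138, 140], [141, 138, 141]]
top 0.3 [[135, 132, 134], [139, 136, 138], [138, 134, 137], [139, 136, 139], [75, 73, 74], [126, 86, 59], [61, 43, 33]]
top 1.0 [[131, 129, 131], [85, 83, 86], [158, 129, 90], [153, 123, 86], [156, 127, 88], [165, 134, 94], [165, 135, 94]]
top 1.6 [[155, 126, 87], [156, 127, 88], [163, 133, 93], [163, 132, 93], [157, 127, 88], [156, 127, 89], [161, 132, 92]]
[(array([182.5, 221.4]), [173, 217, 19, 10, 110]), (array([207.3, 226.8]), [199, 222, 18, 10, 106]), (array([232.6, 232.1]), [224, 228, 18, 9, 106])]
scene 0 [[166, 162, 160], [165, 161, 160], [167, 163, 164], [166, 161, 162], [164, 162, 162], [169, 166, 166], [170, 165, 165]]
scene 0.065 [[159, 151, 150], [153, 150, 149], [164, 159, 156], [162, 160, 158], [163, 156, 153], [165, 163, 162], [165, 160, 160]]
scene 0.3 [[148, 127, 116], [85, 75, 71], [156, 108, 65], [173, 130, 79], [191, 149, 93], [179, 141, 89], [196, 154, 96]]
scene 1.0 [[189, 147, 91], [196, 155, 99], [189, 148, 96], [179, 141, 90], [193, 152, 98], [183, 144, 91], [187, 147, 92]]
scene 1.6 [[173, 156, 139], [184, 146, 91], [187, 148, 94], [199, 156, 99], [190, 149, 95], [191, 148, 95], [197, 155, 99]]
[(array([371.4, 320.6]), [367, 315, 10, 11, 53]), (array([382.8, 346.2]), [379, 340, 10, 11, 53]), (array([395.1, 373.6]), [391, 367, 11, 12, 52])]
```

```bash
python3 -c "
from bench import job_done
print(job_done())"
```

```text
the job is handed in; nothing more can be done
None
```

The job is handed in: the tube is home in the rack hole next to the hinge, the bar snapped shut and stayed down with about 15 N of pressing at most, and the other two tubes didn't move; no verdict was returned, and I didn't re-measure the bystanders.

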